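Vacuum-seal a tub of sweets

ROBOT

A 6-joint arm with a two-finger parallel gripper is mounted at the origin on the work surface. World frame = base frame: x ahead of the robot, y to its left, z up, the work surface at z = 0. Lengths are in mm, angles in degrees, forces in N, time in s.
With the tool pointing down it reaches from about 275 to 725 mm from the base axis. Payload 15.9 kg.
Tool frame: the origin (TCP) lies midway between the tips of the shut fingers; the grasp point (between the pads) lies 19 mm behind it (env.tcp_to_grasp is the distance from the TCP to the grasp point, in mm); z points along the fingers, y is the line along which they close (so a half turn about z gives the same grasp; the last joint's range is limited). The gripper opens to 85 mm and grips with 20 to 120 N. Pads are 22 mm wide; open, the fingers measure 114 mm over their backs; the gripper's body (76 mm by 85 mm) begins 54 mm behind the grasp point. The pads swing forward as they close: fully open they stand 13 mm farther back than shut.
Start: joints at [63.484, 12.198, -1.971, 75.831, 0, 90], TCP at [223.22, 447.391, 231.306] pointing down, gripper open.
Joint ranges: [-170.91, 170.91], [-42.67, 98.43], [-65.05, 77.54], [-120.47, 116.71], [-90, 82.35], [-180, 180]. Speed limits (degrees/s): [108.29, 108.29, 136.94, 147.25, 180, 180].

INTERFACE

Orientations are given as [roll, pitch, yaw] about the fixed x, y, z axes, in that order (R = Rz(yaw) Ry(pitch) Rx(roll)).
In Python, from station import env gives the robot as it stands.
- The arm moves only by the tool hand_motion, called after "Emit:" by a JSON object that holds its "fn" and its "kwargs", one argument or row to a line. Schema: {"type":"object","properties":{"offsets":{"type":"string"},"grip_force":{"type":"number"},"only":{"type":"string"},"quiet":{"type":"boolean"},"lines":{"type":"string"}},"required":["offsets"],"additionalProperties":false}. offsets is a string of 1 to 8 rows, parted by a bar, with the numbers parted by commas; each row has 7 numbers: a rotation vector rx, ry, rz in shares of 360 degrees (1.0 is 360 degrees), then dx, dy, dz in a scale on which 1.0 is 1000 mm, then the finger opening in mm; each row shifts and turns the commanded pose from where the row before left it, along the tool's axes as they then stand; what a row does not reach is not made up. A row lasts 1/12 s, in which the tool goes at most 41.7 mm and 7.16 degrees, less where a joint would pass 70% of its speed; a pose out of reach is approached as far as the arm can. The fingers move at their own pace and stop on an object; grip_force is the grip in N (left out, the last holds). Time passes only in rows, so rows that do not move let the fingers close. The tool returns the time, the measured TCP pose, the force, the opening and the grip force at its end. only (a regular expression) keeps the lines of the reply that match it, lines (a string "A,B") keeps lines A to B, and quiet returns only ok. A shift or turn number past 1, either way, is cut back to 1. Input that does not fit is refused with a message, and nothing moves.
- env.read_state(): the state, without advancing time (a new reading comes with each control period).
- env.read_camera(name): name is "scene" or "side" or "wrist"; returns the picture (420x560x3 uint8, blue, green, red); there is no depth.
- env.get_calibration(name): a dict with "fx", "fy", "cx", "cy" (pixels), "R" (3x3) and "t" (3): a world point X has camera coordinates R X + t. Camera axes: x right, y down, z forward; pixel columns grow to the right and rows downward; lengths in mm; the calibration is good to about 2 mm. A picture is of the moment at which its call begins: read the wrist's pose just before it. get_calibration takes no time and is no camera call; for the wrist camera it gives the pose at the moment of the call.
- env.sign_off(): hands the job in; it is judged then, once.
The state is a dict: "time_s": time; "q": joint angles; "qd": joint speeds; "joint_torque": joint torques, N m; "tcp_pos": TCP position; "orientation": TCP orientation; "wrist_force": force on the tool from outside, world axes, zero at the start; "ft_torque": the same for the moment, N m; "width": finger opening in mm; "grip_force": force on a finger pad.
Only numpy, scipy, OpenCV 4.12 (cv2) and the standard library are available. Lean on these libraries where they do the work, as an engineer would, in place of code of your own. Each camera call takes 0.05 s, during which the arm holds its last target. There are 200 camera calls.

TASK

Vacuum-seal the tub of sweets: press its loose lid straight down until it snaps flush and level on the tub's rim, and then press the pump's spring-return lever down past its first two notches to the third, the lowest, and keep it held there with the fingertips. The program finishes while the lever is still held down at the third notch. Leave the jar, the tin and the scoop alone.

Things in the scene. Friction and masses are not known exactly. Their poses are not given: they have to be found in the camera images.
- lid: Loose round white lid, 53 mm radius, in the tub's mouth, about 8 mm proud of the rim at the start. Origin: centre of its flange's underside; z up. Flange 5 mm thick; a flat-topped central boss, 18 mm radius, rises to 17 mm above the origin; a tapered plug reaches 14 mm below it. Pressing on the boss with about 6 to 15 N pushes the plug past six sprung seal beads; it then snaps in.
- tub_rim (a point): Centre of the tub's rim, in the rim's plane, 115 mm above the counter. The lid is seated when its origin lies here, level. The clear tub of sweets is 50 mm in outer radius and 95 mm tall; it is locked in a grey round dock plate (68 mm radius, 20 mm thick) fixed to the counter.
- lever_top (a point): Point on the flat top of the pump's black lever tab, 27 mm out from the pump's face, 18 mm from the tab's free end, on its midline. x points horizontally out of the pump along the tab, y across it, z up. Tab 40 mm wide, 40 mm long, 10 mm thick; its top is 112 mm above the counter when up. Nothing stands above it.
- lever (a joint): How far the tab is pressed straight down, in m: 0 up, first notch 0.014, second 0.028, third 0.042, end stop 0.0435. A spring pushes it up with 3.3 N at the top to 10.5 N at the third notch; entering a notch takes up to about 3 N more. No notch keeps it: let go, it returns to 0.
- jar: Bystander: closed glass sweet jar with a wooden cap, 33 mm radius, 120 mm tall, loose; origin under its centre.
- tin: Bystander: plain aluminium tin, 36 mm radius, 75 mm tall, loose; origin under its centre.
- scoop: Bystander: spoon-shaped scoop 200 mm long with a wooden handle, lying on the counter along its x axis; origin under its middle.
- pump: Steel box 110 x 110 mm, 125 mm high, fixed to the counter; origin under its centre, +x towards its lever face. Tub and pump stand left and right of each other in either order. Black bars beside the lever's slot show where the tab's top stands at rest (short bars) and at the three notches.

How it is judged (in metres and radians):
On the way, in this order (a step that is already met when the one before it is completed fails the run):
1. the lid is pressed down level on the tub's rim (z of lid in the frame of tub_rim below 0.002 m and horizontal distance between lid and tub_rim below 0.004 m and angle between lid's own z axis and vertical below 0.035 rad), for 0.3 s.
2. the lever is held at the third notch by the fingers (value of joint lever above 0.039 m and contact force between the fingers and lever above 2 N), for 0.5 s.
At the end, for the whole second after the job is handed in: The fingers still press the lever (more than 2 N) and hold it still at the third notch (joint above 0.039 m), while the lid sits level (within 2 degrees) and flush (within 2 mm, centred within 4 mm) on the tub's rim (all of step 1 and all of step 2 and velocity of joint lever between -0.01 and 0.01 m/s); the arm keeps its last pose, push and grip.
It fails at once if the lever is pressed to the third notch before the lid is seated (value of joint lever above 0.037 m and z of lid in the frame of tub_rim above 0.004 m).
It fails at once if the jar is moved more than 30 mm (distance of jar from where it was at the start of the episode above 0.03 m).
It fails at once if the tin is moved more than 30 mm (distance of tin from where it was at the start of the episode above 0.03 m).
It fails at once if the scoop is moved more than 30 mm (distance of scoop from where it was at the start of the episode above 0.03 m).
It also fails if it takes over 48 s, if anything falls off the work surface, if the arm or the gripper's body presses on something with over 40 N, if the wrist force passes 120 N, or if a joint passes its speed limit or range.

## Working session

There is one attempt and no reset: what is moved stays moved. The work goes in short steps, Python scripts to look and compute and a tool call to move; the robot and the scene stay as the last step left them, time stands still between calls to the robot, and variables do not carry over. Pictures are saved under pics/ and viewed, at most 10 in all, crops included, and the job is handed in when it is done.

```bash
ls; mkdir -p pics; python3 - <<'E'
from station import env
import cv2
for n in ("scene","side"):
    cv2.imwrite(f"pics/{n}0.png",env.read_camera(n))
    c=env.get_calibration(n);print(n,c)
s=env.read_state();print(s["time_s"],s["tcp_pos"],s["orientation"],s["width"])
E
```

```text
pics
station.py
scene {'fx': 396.9413307034121, 'fy': 396.9413307034121, 'cx': 270.50045631213317, 'cy': 219.6848099023915, 'R': array([[ 0.08648831,  0.9962316 ,  0.00650935],
       [ 0.85943474, -0.07130441, -0.50624857],
       [-0.50387668,  0.04937895, -0.86236304]]), 't': array([  37.52051738, -454.02869031, 1394.3644123 ])}
side {'fx': 423.11874219642567, 'fy': 423.11874219642567, 'cx': 278.81893635308904, 'cy': 205.27394145108426, 'R': array([[ 0.83550586, -0.54941659,  0.00844778],
       [-0.33660613, -0.52391261, -0.7824397 ],
       [ 0.43431125,  0.65088938, -0.62266905]]), 't': array([-532.53775321,  227.2885995 ,  909.41433408])}
0.1 [223.08590971 447.14384534 230.87148796] [-1.79943550e+02 -3.18902785e-04  1.53483802e+02] 85.32586655944837
```

View pics/scene0.png

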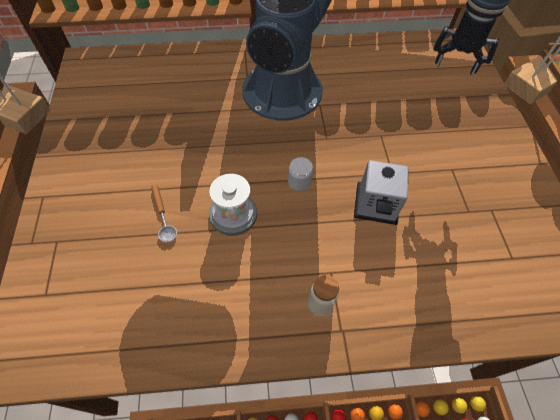

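View pics/side0.png

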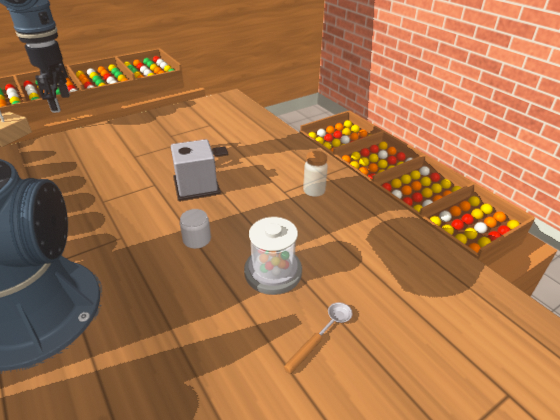

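```bash
python3 - <<'E'
import cv2,numpy as np
def crop(n,x,y):
    c=cv2.resize(cv2.imread(f"pics/{n}0.png")[y:y+60,x:x+80],(400,300),interpolation=cv2.INTER_CUBIC)
    for k in range(0,80,10): cv2.putText(c,str(x+k),(k*5,8),0,.3,(0,255,255));cv2.line(c,(k*5,10),(k*5,14),(0,255,255))
    for k in range(10,60,10): cv2.putText(c,str(y+k),(0,k*5+3),0,.3,(0,255,255));cv2.line(c,(20,k*5),(24,k*5),(0,255,255))
    return c
cv2.imwrite("pics/m1.png",np.vstack([np.hstack([crop("scene",190,170),crop("scene",345,162)]),np.hstack([crop("side",233,212),crop("side",165,137)])]))
E
```

```text
(no output)
```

View pics/m1.png

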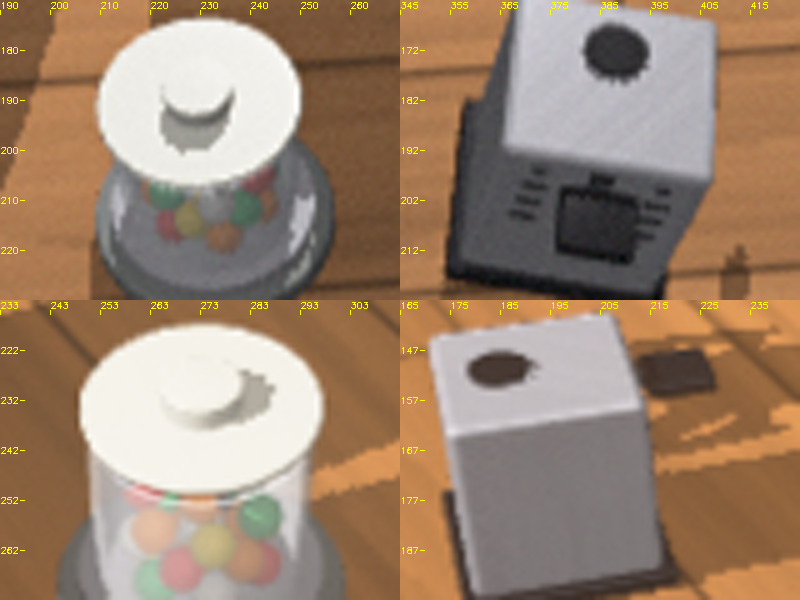

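```bash
cat > h.py <<'E'
import numpy as np
from station import env
from scipy.optimize import least_squares
C={n:env.get_calibration(n) for n in("scene","side")}
def proj(n,X):
    c=C[n];p=np.atleast_2d(X)@c["R"].T+c["t"]
    return np.c_[c["fx"]*p[:,0]/p[:,2]+c["cx"],c["fy"]*p[:,1]/p[:,2]+c["cy"]]
def tri(a,b):
    r=least_squares(lambda X:np.r_[proj("scene",X)[0]-a,proj("side",X)[0]-b],[450,0,100]);return r.x,np.sqrt(2*r.cost)
E
python3 - <<'E'
from h import *
np.set_printoptions(precision=1,suppress=True)
# lid: fit circle outline extents (r53, flange) for centre incl. height
th=np.linspace(0,6.283,361)
def ext(n,X):
    P=proj(n,np.vstack([np.c_[X[0]+53*np.cos(th),X[1]+53*np.sin(th),0*th+X[2]+d] for d in(0,5)]))
    return np.r_[P.min(0),P.max(0)]
o=np.r_[209.4,173.4,250.2,207,248.8,217,297.6,250.6]
r=least_squares(lambda X:np.r_[ext("scene",X),ext("side",X)]-o,[450,-60,120]);print("lid",r.x,r.fun)
print("FL",*tri((365.6,191.4),(213,158.2)));
def pump(v):
    x,y,a,h=v;c,s=np.cos(a),np.sin(a)
    f=lambda u,w,z:[x+c*u-s*w,y+s*u+c*w,z]
    return f,np.array([f(55,-55,h),f(55,55,h),f(-55,55,h),f(-55,-55,h)])
def res(v):
    f,K=pump(v);A=proj("scene",K[:3])-[(365.6,191.4),(407.4,198),(408.2,167)]
    B=proj("side",K)-[(213,158.2),(207,140),(171,145),(176,164.2)]
    return np.r_[A.ravel(),B.ravel()]
# order of side corners: near -y first
r=least_squares(res,[480,200,0,125]);print("pump",r.x[:2],np.degrees(r.x[2]),r.x[3],r.fun)
f,K=pump(r.x);L=[f(55+d,w,112) for d in(5,45) for w in(-20,20)]
print("tab scene",proj("scene",[f(u,w,z) for u,w,z in((55,-20,112),(55,20,112),(95,20,112),(95,-20,112),(95,20,102),(95,-20,102))]))
print("tab side",proj("side",[f(u,w,112) for u,w in((55,-20),(55,20),(95,20),(95,-20))]))
print("lever_top",f(82,0,112),f(77,0,112))
s=env.read_state();print(s["wrist_force"],s["q"])
E
```

```text
lid [ 497.2 -187.8  122.5] [-0.5 -0.4 -0.   0.9 -0.2 -0.5 -0.4  0.3]
FL [526.7 164.5 120. ] 0.13027479025717792
pump [491.8 229.7] -15.932895656402652 120.06624430116872 [-0.8  0.9  0.3  1.2  0.2 -1.1  1.5  0.2  0.6 -0.7 -1.2 -0.3 -1.8  0.4]
tab scene [[377.6 196.2]
 [393.1 198.7]
 [392.5 211.6]
 [376.8 209. ]
 [391.5 213.6]
 [375.8 211. ]]
tab side [[212.4 154.5]
 [209.9 147.5]
 [223.5 145.5]
 [226.3 152.4]]
lever_top [np.float64(570.6516813177374), np.float64(207.19203837273164), 112] [np.float64(565.8437620138279), np.float64(208.5645950990986), 112]
[-0.5 -0.9 -0.9] [63.5 12.2 -2.  75.8  0.  90. ]
```

The manual's scale: shifts go in shares of 1000 mm and turns go in shares of 360 degrees. Converting my numbers, -26.4 mm is -0.0264, -22.3 mm is -0.0223.

Emit:
{"fn": "hand_motion", "kwargs": {
  "offsets": "0,0,0,-0.0264,-0.0223,0,0 | 0,0,0,-0.0264,-0.0223,0,0 | 0,0,0,-0.0264,-0.0223,0,0 | 0,0,0,-0.0264,-0.0223,0,0 | 0,0,0,-0.0264,-0.0223,0,0 | 0,0,0,-0.0264,-0.0223,0,0 | 0,0,0,-0.0264,-0.0223,0,0 | 0,0,0,-0.0264,-0.0223,0,0",
  "grip_force": 40
}}

```text
time_s: 0.77
tcp_pos: [332.6, 191.8, 231.2]
orientation: [-180.0, -0.0, 153.5]
wrist_force: [1.6, 0.2, 0.2]
width: 0.1
grip_force: 0.0
```

Emit:
{"fn": "hand_motion", "kwargs": {
  "offsets": "0,0,0,-0.0264,-0.0223,0,0 | 0,0,0,-0.0264,-0.0223,0,0 | 0,0,0,-0.0264,-0.0223,0,0 | 0,0,0,-0.0264,-0.0223,0,0 | 0,0,0,-0.0264,-0.0223,0,0 | 0,0,0,-0.0264,-0.0223,0,0 | 0,0,0,-0.0264,-0.0223,0,0 | 0,0,0,0,0,0,0"
}}

```text
time_s: 1.43
tcp_pos: [429.6, -33.1, 230.8]
orientation: [-179.9, 0.0, 153.2]
wrist_force: [0.2, 0.4, -0.2]
width: -0.4
grip_force: 0.0
```

```bash
python3 - <<'E'
from station import env
s=env.read_state();print(s["time_s"],s["tcp_pos"],s["orientation"],s["q"],s["wrist_force"],s["width"])
import cv2
print({k:v for k,v in env.get_calibration("wrist").items()})
cv2.imwrite("pics/w1.png",env.read_camera("wrist"))
E
```

```text
1.4333 [429.56230267 -33.11688104 230.81589827] [-1.79929324e+02  1.93159038e-02  1.53247677e+02] [-4.35520998e+00  4.07825468e+00 -1.15683264e+01  7.43624894e+01
 -7.27043999e-02  2.23971305e+01] [ 0.22710657  0.39051534 -0.21544713] -0.3933178546064245
{'fx': 340.3091718900585, 'fy': 340.3091718900585, 'cx': 276.5657689665623, 'cy': 214.6915812419188, 'R': array([[ 0.45005361,  0.89300022, -0.0015334 ],
       [ 0.85932762, -0.43261495,  0.27276429],
       [ 0.24291519, -0.12407625, -0.96207967]]), 't': array([-163.23321847, -420.27766199,  270.09845586])}
```

View pics/w1.png

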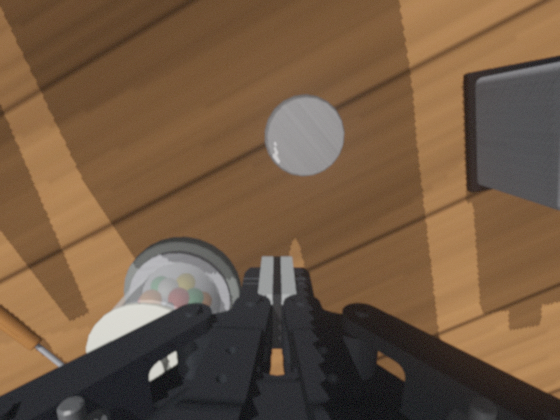

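Scaled: -26 mm is -0.026, -21.6 mm is -0.0216.

Emit:
{"fn": "hand_motion", "kwargs": {
  "offsets": "0,0,0,-0.026,-0.0216,0,0 | 0,0,0,-0.026,-0.0216,0,0 | 0,0,0,-0.026,-0.0216,0,0 | 0,0,0,-0.026,-0.0216,0.02,0 | 0,0,0,-0.026,-0.0216,0.02,0 | 0,0,0,0,0,0.02,0 | 0,0,0,0,0,0.016,0 | 0,0,0,0,0,0,0"
}}

```text
time_s: 2.15
tcp_pos: [494.6, -182.3, 152.0]
orientation: [-180.0, -0.3, 153.5]
wrist_force: [-0.2, -0.1, 0.5]
width: 0.3
grip_force: 0.0
```

```bash
python3 - <<'E'
import cv2,numpy as np
from h import *
s=env.read_state();p=s["tcp_pos"];print(s["time_s"],p,s["orientation"],s["wrist_force"])
def crop(n,x,y):
    c=cv2.resize(env.read_camera(n)[y:y+120,x:x+80],(400,600),interpolation=cv2.INTER_CUBIC)
    for k in range(0,80,10): cv2.putText(c,str(x+k),(k*5,8),0,.3,(0,255,255))
    for k in range(10,120,10): cv2.putText(c,str(y+k),(0,k*5+3),0,.3,(0,255,255))
    q=(proj(n,p)[0]-[x,y]+.0)*5;cv2.drawMarker(c,tuple(int(v) for v in q),(0,0,255),1,10);print(proj(n,p))
    return c
cv2.imwrite("pics/m2.png",np.hstack([crop("scene",190,110),crop("side",233,150)]))
E
```

```text
2.15 [ 494.62622771 -182.26912771  152.04835041] [-179.97753115   -0.30708766  153.47983463] [-0.1833841  -0.13499372  0.48428544]
[[230.88872854 182.98996301]]
[[270.52841466 222.6083186 ]]
```

View pics/m2.png

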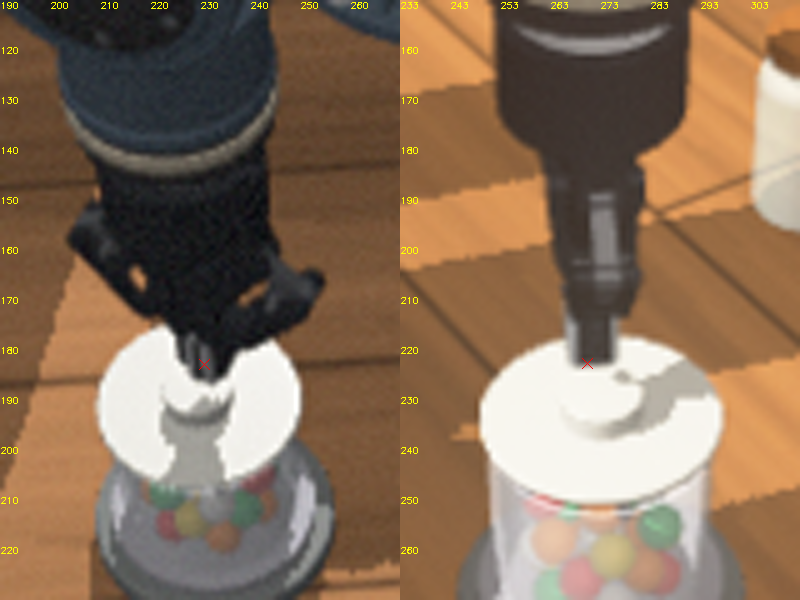

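Scaled: -4.8 mm is -0.0048, -3.8 mm is -0.0038.

Emit:
{"fn": "hand_motion", "kwargs": {
  "offsets": "0,0,0,-0.0048,-0.0038,0.004,0 | 0,0,0,0,0,0.004,0 | 0,0,0,0,0,0.002,0 | 0,0,0,0,0,0.001,0 | 0,0,0,0,0,0.001,0"
}}

```text
time_s: 2.67
tcp_pos: [499.0, -188.8, 143.4]
orientation: [180.0, 0.0, 153.5]
wrist_force: [0.2, -0.2, 0.0]
width: -0.0
grip_force: 0.0
```

Emit:
{"fn": "hand_motion", "kwargs": {
  "offsets": "0,0,0,0,0,0.001,0 | 0,0,0,0,0,0.001,0 | 0,0,0,0,0,0.001,0 | 0,0,0,0,0,0.001,0"
}}

```text
time_s: 3.0
tcp_pos: [499.0, -189.0, 139.4]
orientation: [-180.0, 0.0, 153.5]
wrist_force: [-1.7, 0.2, 8.5]
width: -0.2
grip_force: 4.1
```

Scaled: 1 mm is 0.001.

Emit:
{"fn": "hand_motion", "kwargs": {
  "offsets": "0,0,0,0,0,0.001,0 | 0,0,0,0,0,0.001,0 | 0,0,0,0,0,0.001,0 | 0,0,0,0,0,0.001,0"
}}

```text
time_s: 3.33
tcp_pos: [499.2, -189.0, 135.5]
orientation: [180.0, 0.0, 153.5]
wrist_force: [0.1, 0.2, -0.2]
width: -0.0
grip_force: 0.0
```

Emit:
{"fn": "hand_motion", "kwargs": {
  "offsets": "0,0,0,0,0,0.001,0 | 0,0,0,0,0,0.001,0 | 0,0,0,0,0,0.001,0 | 0,0,0,0,0,0,0"
}}

```text
time_s: 3.67
tcp_pos: [498.8, -188.9, 132.1]
orientation: [-180.0, -0.0, 153.5]
wrist_force: [0.1, -0.2, -0.2]
width: -0.2
grip_force: 0.0
```

Scaled: 0.7 mm is 0.0007, 0.3 mm is 0.0003.

Emit:
{"fn": "hand_motion", "kwargs": {
  "offsets": "0,0,0,0,0,0.0007,0 | 0,0,0,0,0,0.0007,0 | 0,0,0,0,0,0.0003,0 | 0,0,0,0,0,0,0 | 0,0,0,0,0,0,0 | 0,0,0,0,0,0,0"
}}

```text
time_s: 4.17
tcp_pos: [498.9, -188.9, 131.9]
orientation: [180.0, 0.1, 153.5]
wrist_force: [-9.8, 3.6, 24.5]
width: 0.0
grip_force: 12.5
```

Scaled: -25 mm is -0.025, 3.3 mm is 0.0033.

Emit:
{"fn": "hand_motion", "kwargs": {
  "offsets": "0,0,0,0,0,-0.025,0 | 0,0,0,0,0,-0.025,0 | 0,0,0,0,0,-0.025,0 | 0,0,0,0.0033,0.024,-0.025,0 | 0,0,0,0.0033,0.024,0,0 | 0,0,0,0.0033,0.024,0,0 | 0,0,0,0.0033,0.024,0,0 | 0,0,0,0.0033,0.024,0,0"
}}

```text
time_s: 4.83
tcp_pos: [538.0, -73.1, 230.6]
orientation: [180.0, 0.0, 153.5]
wrist_force: [0.8, 0.5, 0.8]
width: -0.1
grip_force: 0.0
```

Emit:
{"fn": "hand_motion", "kwargs": {
  "offsets": "0,0,0,0.0033,0.024,0,0 | 0,0,0,0.0033,0.024,0,0 | 0,0,0,0.0033,0.024,0,0 | 0,0,0,0.0033,0.024,0,0 | 0,0,0,0.0033,0.024,0,0 | 0,0,0,0.0033,0.024,0,0 | 0,0,0,0,0,0,0 | 0,0,0,0,0,0,0"
}}

```text
time_s: 5.5
tcp_pos: [584.4, 64.5, 230.1]
orientation: [-180.0, -0.0, 153.6]
wrist_force: [-0.9, 0.2, -0.3]
width: 0.2
grip_force: 0.0
```

```bash
cat > w.py <<'E'
import sys,cv2,pickle
from station import env
s=env.read_state();c=env.get_calibration("wrist");im=env.read_camera("wrist")
print(s["time_s"],s["tcp_pos"],s["orientation"])
cv2.imwrite(f"pics/{sys.argv[1]}.png",im);pickle.dump(c,open(f"{sys.argv[1]}.pkl","wb"))
E
python3 w.py wa
```

```text
5.5 [584.35551727  64.45931169 230.09711352] [-1.79973487e+02 -3.08243561e-02  1.53590110e+02]
```

Emit:
{"fn": "hand_motion", "kwargs": {
  "offsets": "0,0,0,0.0033,0.024,0,0 | 0,0,0,0.0033,0.024,0,0 | 0,0,0,0.0033,0.024,0,0 | 0,0,0,0.0033,0.024,0,0 | 0,0,0,0,0,0,0 | 0,0,0,0,0,0,0"
}}

```text
time_s: 6.05
tcp_pos: [615.4, 155.2, 230.2]
orientation: [-180.0, -0.0, 153.5]
wrist_force: [-0.7, -0.5, 0.1]
width: -0.1
grip_force: 0.0
```

```bash
python3 w.py wb
python3 -c "
import cv2,numpy as np
cv2.imwrite('pics/m3.png',cv2.resize(np.hstack([cv2.imread('pics/wa.png'),cv2.imread('pics/wb.png')]),(800,300)))"
```

```text
6.05 [615.39044952 155.16126086 230.21873939] [-1.79971329e+02 -1.87529074e-02  1.53508155e+02]
```

View pics/m3.png

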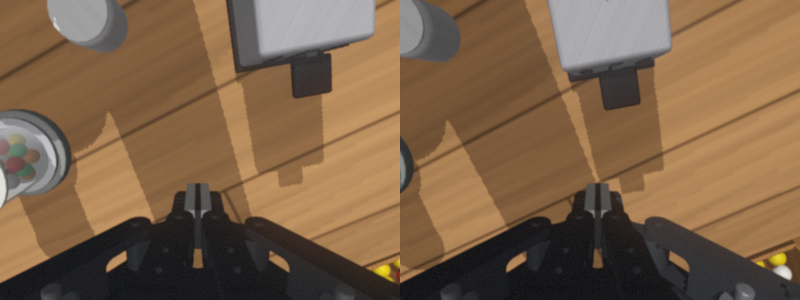

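```bash
python3 - <<'E'
import cv2,numpy as np
def crop(n,x,y):
    c=cv2.resize(cv2.imread(f"pics/{n}.png")[y:y+100,x:x+80],(400,500),interpolation=cv2.INTER_CUBIC)
    c=cv2.convertScaleAbs(c,alpha=1.8,beta=20)
    for k in range(0,80,10): cv2.putText(c,str(x+k),(k*5,8),0,.3,(0,0,255))
    for k in range(10,100,10): cv2.putText(c,str(y+k),(0,k*5+3),0,.3,(0,0,255))
    return c
cv2.imwrite("pics/m4.png",np.hstack([crop("wa",395,60),crop("wb",265,70)]))
E
```

```text
(no output)
```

View pics/m4.png

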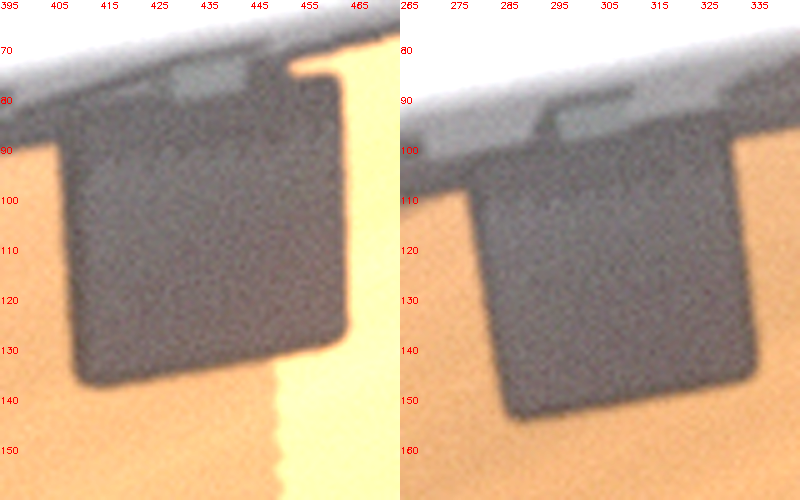

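```bash
python3 - <<'E'
import pickle,numpy as np
from scipy.optimize import least_squares
c=[pickle.load(open(f"{n}.pkl","rb")) for n in("wa","wb")]
def pr(c,X):
    p=c["R"]@X+c["t"];return np.array([c["fx"]*p[0]/p[2]+c["cx"],c["fy"]*p[1]/p[2]+c["cy"]])
def tri(a,b):
    r=least_squares(lambda X:np.r_[pr(c[0],X)-a,pr(c[1],X)-b],[570,200,110]);return r.x,r.fun
L,f=tri((410.4,137.6),(286.4,154));R,g=tri((464.6,128),(336.6,145.6))
print(L,f,R,g,np.linalg.norm(L-R))
# with fixed z=112
for cc,uv in ((c[0],[(410.4,137.6),(464.6,128)]),(c[1],[(286.4,154),(336.6,145.6)])):
    P=[least_squares(lambda X:pr(cc,np.r_[X,112])-u,[570,200]).x for u in uv];d=P[1]-P[0]
    n=np.array([d[1],-d[0]])/np.linalg.norm(d);print(P,np.linalg.norm(d),"yaw",np.degrees(np.arctan2(n[1],n[0])),"lever_top",(P[0]+P[1])/2-18*n)
E
```

```text
[581.8629553  180.09774015 105.9861862 ] [-0.00173905 -0.0130435   0.00178113  0.01322012] [592.38939895 217.09838725 111.16483164] [ 0.04447532  0.33302925 -0.04556527 -0.33763872] 38.81587652531759
[array([580.56473046, 178.17217587]), array([591.92450083, 216.75319252])] 40.218642798030665 yaw -16.406504781330103 lever_top [568.97754119 202.54679078]
[array([581.24356812, 180.21842793]), array([592.51462691, 216.92710439])] 38.400048087819506 yaw -17.06861880685458 lever_top [569.67192697 203.85606835]
```

Scaled: 20 mm is 0.02, 15.3 mm is 0.0153, -4.8 degrees is -0.0133.

Emit:
{"fn": "hand_motion", "kwargs": {
  "offsets": "0,0,0,0.0153,0.0058,0.015,0 | 0,0,0,0.0153,0.0058,0.015,0 | 0,0,0,0.0153,0.0058,0.015,0 | 0,0,0,0.0153,0.0058,0.015,0 | 0,0,-0.0133,0,0,0.02,0 | 0,0,-0.0133,0,0,0.015,0 | 0,0,0,0,0,0.01,0 | 0,0,0,0,0,0,0"
}}

```text
time_s: 6.77
tcp_pos: [569.9, 201.8, 123.9]
orientation: [-179.9, -0.1, 162.9]
wrist_force: [-0.3, -0.5, -0.2]
width: -0.1
grip_force: 0.0
```

```bash
python3 - <<'E'
import cv2,numpy as np
from h import *
I={n:env.read_camera(n) for n in("scene","side")}
def crop(n,x,y): return cv2.resize(I[n][y:y+60,x:x+80],(400,300),interpolation=cv2.INTER_CUBIC)
cv2.imwrite("pics/m5.png",np.vstack([np.hstack([crop("scene",190,170),crop("scene",345,162)]),np.hstack([crop("side",233,212),crop("side",165,125)])]))
E
```

```text
(no output)
```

View pics/m5.png

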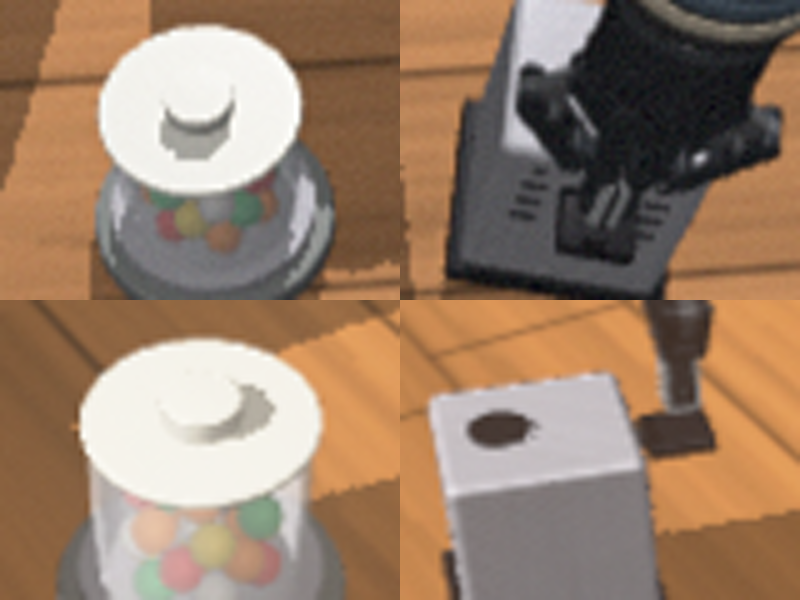

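The lid sits level and lower, and the fingertips stand over the middle of the tab. Now I press.

Scaled: 4 mm is 0.004, 3 mm is 0.003.

Emit:
{"fn": "hand_motion", "kwargs": {
  "offsets": "0,0,0,0,0,0.004,0 | 0,0,0,0,0,0.004,0 | 0,0,0,0,0,0.003,0 | 0,0,0,0,0,0.003,0 | 0,0,0,0,0,0.003,0 | 0,0,0,0,0,0.003,0 | 0,0,0,0,0,0.003,0 | 0,0,0,0,0,0.003,0"
}}

```text
time_s: 7.53
tcp_pos: [571.1, 203.4, 99.5]
orientation: [180.0, 0.0, 163.1]
wrist_force: [0.5, -1.5, 4.1]
width: -0.0
grip_force: 1.8
```

Emit:
{"fn": "hand_motion", "kwargs": {
  "offsets": "0,0,0,0,0,0.003,0 | 0,0,0,0,0,0.003,0 | 0,0,0,0,0,0.003,0 | 0,0,0,0,0,0.003,0 | 0,0,0,0,0,0.003,0 | 0,0,0,0,0,0.003,0 | 0,0,0,0,0,0.003,0 | 0,0,0,0,0,0,0"
}}

```text
time_s: 8.2
tcp_pos: [571.1, 203.4, 78.6]
orientation: [180.0, 0.0, 163.1]
wrist_force: [-2.0, -1.9, 10.0]
width: -0.0
grip_force: 5.0
```

Depth is about 33.4 mm; I need 42, in small steps.

Scaled: 2 mm is 0.002, 1.5 mm is 0.0015.

Emit:
{"fn": "hand_motion", "kwargs": {
  "offsets": "0,0,0,0,0,0.002,0 | 0,0,0,0,0,0.002,0 | 0,0,0,0,0,0.0015,0 | 0,0,0,0,0,0.001,0 | 0,0,0,0,0,0.001,0 | 0,0,0,0,0,0.0007,0 | 0,0,0,0,0,0,0"
}}

```text
time_s: 8.78
tcp_pos: [571.1, 203.4, 70.6]
orientation: [180.0, 0.0, 163.1]
wrist_force: [-1.9, -1.6, 8.3]
width: -0.1
grip_force: 4.3
```

Emit:
{"fn": "hand_motion", "kwargs": {
  "offsets": "0,0,0,0,0,0.0005,0 | 0,0,0,0,0,0,0 | 0,0,0,0,0,0,0"
}}

```text
time_s: 9.03
tcp_pos: [571.1, 203.4, 70.2]
orientation: [180.0, 0.0, 163.1]
wrist_force: [-1.1, -1.7, 8.8]
width: -0.1
grip_force: 4.6
```

Scaled: 0.4 mm is 0.0004, 0.3 mm is 0.0003.

Emit:
{"fn": "hand_motion", "kwargs": {
  "offsets": "0,0,0,0,0,0.0004,0 | 0,0,0,0,0,0.0003,0 | 0,0,0,0,0,0,0 | 0,0,0,0,0,0,0"
}}

```text
time_s: 9.37
tcp_pos: [571.2, 203.4, 69.6]
orientation: [180.0, 0.0, 163.1]
wrist_force: [-1.7, -0.9, 10.5]
width: -0.1
grip_force: 5.0
```

Emit:
{"fn": "hand_motion", "kwargs": {
  "offsets": "0,0,0,0,0,0,0 | 0,0,0,0,0,0,0 | 0,0,0,0,0,0,0 | 0,0,0,0,0,0,0 | 0,0,0,0,0,0,0 | 0,0,0,0,0,0,0 | 0,0,0,0,0,0,0 | 0,0,0,0,0,0,0"
}}

```text
time_s: 10.03
tcp_pos: [571.2, 203.4, 69.6]
orientation: [180.0, 0.0, 163.1]
wrist_force: [-2.4, -1.8, 10.7]
width: -0.1
grip_force: 5.0
```

```bash
python3 - <<'E'
import cv2,numpy as np
from station import env
I={n:env.read_camera(n) for n in("scene","side")}
def crop(n,x,y): return cv2.resize(I[n][y:y+60,x:x+80],(400,300),interpolation=cv2.INTER_CUBIC)
cv2.imwrite("pics/m6.png",np.vstack([np.hstack([crop("scene",190,170),crop("scene",345,170)]),np.hstack([crop("side",233,212),crop("side",165,137)])]))
E
```

```text
(no output)
```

View pics/m6.png

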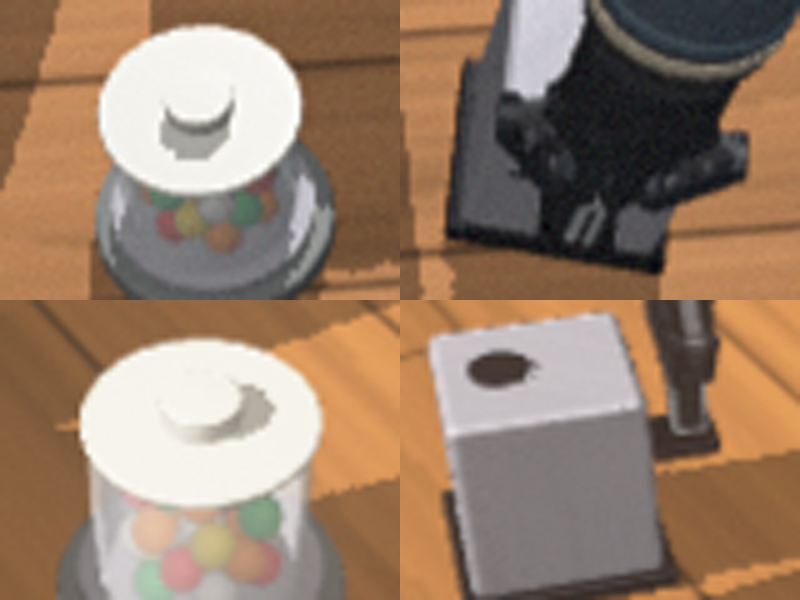

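The tab is down with the fingertips on it at about 10.6 N, which matches the third notch, and the lid is still seated. Handing in.

```bash
python3 -c "
from station import env
print(env.sign_off())"
```

```text
the job is handed in; nothing more can be done
None
```

I handed the job in at about 10 s of the 48 s allowed: the lid snapped in and looked level in both cameras, and the fingertips hold the lever about 42 mm down (third notch) with about 10.6 N; no verdict was returned.

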